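# Free the seized knob of a specimen vice and clamp a ceramic block gently

## Robot

A 7-joint arm with a two-finger parallel gripper is mounted at the origin on the work surface. World frame = base frame: x ahead of the robot, y to its left, z up, the work surface at z = 0. Lengths are in m, angles in degrees, forces in N, time in s.
With the tool pointing down it reaches from about 0.425 to 1.025 m from the base axis. Payload 9.4 kg.
Tool frame: the origin (TCP) lies on the mounting face of the last link; the fingertips stand 186 mm ahead of it and the grasp point (between the pads) lies 167 mm ahead of it; z points along the fingers, y is the line along which they close (so a half turn about z gives the same grasp; the last joint's range is limited). The gripper opens to 93 mm and grips with 3 to 60 N. Pads are 15 mm wide; open, the fingers measure 128 mm over their backs; the gripper's body (75 mm by 188 mm) begins 65 mm behind the grasp point.
Start: joints at [-68.738, 34.337, -0.143, 91.639, 0.103, 54.024, -4.572], TCP at [0.314, 0.654, 0.405] pointing down, gripper open.
Joint ranges: [-147.43, 147.43], [-19.82, 112.94], [-74.19, 73.91], [6.32, 146.72], [-59.91, 239.91], [6.04, 106.73], [-150.56, 150.56]. Speed limits (degrees/s): [127.2, 127.2, 172.46, 172.46, 180, 180, 180].

## Interface

Orientations are given as [roll, pitch, yaw] about the fixed x, y, z axes, in that order (R = Rz(yaw) Ry(pitch) Rx(roll)).
In Python, from plant import ctrl, read_camera, calibration gives the robot as it stands.
- The arm moves only by the tool apply_moves, never from a script. Its arguments are lists of equal length, an entry for each row: "dp": the shift along the world's x, y, z in mm, a list of three; "delta_rot": the turn, a rotation vector about the world's x, y, z in rad, a list of three; "fingers": the opening, from 0 (shut) to 1 (fully open). A call has 1 to 12 rows; each row shifts and turns the commanded pose from where the row before left it; what a row does not reach is not made up. A row lasts 1/8 s, in which the tool goes at most 62.5 mm and 10.7 degrees, less where a joint would pass 70% of its speed; a pose out of reach is approached as far as the arm can. A call with a gripper value outside its range is refused whole. The fingers move at their own pace and stop on an object; "newtons" is the grip in N (left out, the last holds). Time passes only in rows, so rows that do not move let the fingers close. It gives the time, the measured TCP pose, the force, the opening and the grip force at its end, in the units of the state.
- ctrl.state(): the state, without advancing time (a new reading comes with each control period).
- read_camera(name): name is "scene" or "side" or "wrist"; returns the picture (384x512x3 uint8, blue, green, red); there is no depth.
- calibration(name): a dict with "mtx" (3x3 intrinsics, pixels), "extrinsics" (4x4, takes a point from camera to world coordinates); the wrist camera has in their place "hand_eye" (4x4, takes a point from camera to tool coordinates, whose origin is the TCP and whose axes are the flange's). Camera axes: x right, y down, z forward; pixel columns grow to the right and rows downward; lengths in m; the calibration is good to about 2 mm. A picture is of the moment at which its call begins: read the wrist's pose just before it. calibration takes no time and is no camera call.
- ctrl.job_done(): hands the job in; it is judged then, once.
The state is a dict: "clock": time; "qpos": joint angles; "joint_velocities": joint speeds; "effort": joint torques, N m; "tool_pos": TCP position; "tool_rot": TCP orientation; "force": force on the tool from outside, world axes, zero at the start; "wrist_torque": the same for the moment, N m; "opening": finger opening in m; "finger_force": force on a finger pad.
Only numpy, scipy, OpenCV 4.12 (cv2) and the standard library are available. Lean on these libraries where they do the work, as an engineer would, in place of code of your own. Each camera call takes 0.05 s, during which the arm holds its last target. There are 200 camera calls.

## Task

Stand the white ceramic block upright on the bed of the small vice, square between the jaws and about midway along them. The vice's knob is seized: break it loose with a short firm clockwise twist, then turn it on until the jaw holds the block against the anvil with about 10 N (the block cracks if pressed with more than twice that), let go and leave it clamped. Leave the other things on the bench where they are.

Things in the scene. Friction and masses are not known exactly. Their poses are not given: they have to be found in the camera images.
- specimen: White ceramic block standing upright, 22 (its x) x 34 (its y) x 65 mm high (z), about 0.12 kg. Origin at the centre of its underside, z up. The only upright rectangular block among the loose things. To be clamped across its 22 mm thickness.
- vice: Vice fixed to the bench: grey bed 240 x 90 mm, 15 mm thick, long along its x; origin at bench height, 10 mm to the +x side of the bed's middle. Along x: knob axis at -85 mm on a housing 76 x 60 mm, 40 mm high; moving jaw's face at +20 mm when open (as at the start); anvil (fixed jaw, 12 mm thick) face between +50 and +64 mm, set by hand, locked, not measured; end block +82 to +98 mm.
- seat (a point): Flat top of the bed (15 mm above the bench) between the open jaws, midway across the jaws' width, 15 mm from the open moving jaw's face; axes as the vice's. Stand the specimen here, its x along the vice's x (either way round). Free room along x is 30 to 44 mm. Jaw and anvil are 56 mm wide along y, tops 40 mm above the bench.
- jaw: Moving steel jaw with a springy rubber facing (gives 0.1 mm per N, at most 4 mm), 17 mm thick in all. Origin at the foot of its clamping face when unloaded, on the bed; axes as the vice's. Slides along the vice's +x towards the anvil by 12 mm per radian of the knob (rack and pinion). Pressed harder than about 7 N it eases back to that when the knob is let go.
- knob_grip (a point): On the knob's upright axis at the height to grip, 70 mm above the bench. The bare metal grip is a rounded block with two flats, 36 mm across the flats (its y), 52 mm long (its x), from 50 to 84 mm above the bench, on a thin stem. Axes turn with the knob; at knob value 0 they are the vice's. Grip it across the flats from above.
- knob (a joint): Knob angle, rad: 0 = open, grows clockwise seen from above (closing). Seized at first: up to 0.6 N m (varies) from about 0.1 rad, fading by 0.45 rad; grip with about 40 N. Past 0.45 it is free for good, drags 0.09 N m (either way) and stays where left. It closes on the block at 0.65 to 1.85 rad: then each further 0.1 rad presses it with 8 to 12 N more, and 10 N on the block is 0.12 N m more on the knob.
- bottle: Bystander, to be left alone: amber glass bottle with black cap, 44 mm across, 85 mm high, standing.
- crucible: Bystander, to be left alone: small white ceramic cup, 48 mm across, 40 mm high.
- collar: Bystander, to be left alone: flat steel ring, 40 mm across, 12 mm high.
- screwdriver: Bystander, to be left alone: screwdriver 160 mm long, lying.
- dish: Bystander, to be left alone: shallow glass dish, 90 mm across, 16 mm high.
- jar: Bystander, to be left alone: white round jar, 60 mm across and 60 mm high.
- brush: Bystander, to be left alone: brush 150 mm long, lying.
Things that resemble listed ones, but are neither listed nor needed, are in the scene too. What is shaped like the specimen but orange, pink or yellow is not meant.

How it is judged (in metres and radians):
On the way, in this order (a step that is already met when the one before it is completed fails the run):
1. the knob is broken loose (turned past 0.45 rad) (value of joint knob above 0.45 rad), for 0.1 s.
2. the block stands between the jaws and the jaw presses it with more than 4 N (contact force between jaw and specimen above 4 N and z of specimen in the frame of vice between 0.012 and 0.018 m and x of specimen in the frame of vice between 0.033 and 0.058 m and y of specimen in the frame of vice between -0.012 and 0.012 m and angle between the x axis of specimen and the x axis of vice, either way round below 0.09 rad and angle between specimen's own z axis and vertical below 0.06 rad), for 0.2 s.
At the end, for the whole second after the job is handed in: Block upright on the vice bed (height within 3 mm, tilt under 0.06 rad), square to the jaws within 0.09 rad, within 12 mm of the middle of their width, between jaw and anvil, at rest, the jaw pressing it with over 3 N; knob past 0.55 rad (z of specimen in the frame of vice between 0.012 and 0.018 m and x of specimen in the frame of vice between 0.033 and 0.058 m and y of specimen in the frame of vice between -0.012 and 0.012 m and angle between the x axis of specimen and the x axis of vice, either way round below 0.09 rad and angle between specimen's own z axis and vertical below 0.06 rad and contact force between jaw and specimen above 3 N and value of joint knob above 0.55 rad and linear speed of specimen below 0.01 m/s); the robot touches nothing.
It fails at once if the block is pressed by the jaw with more than 22 N (it cracks) (contact force between jaw and specimen above 22 N).
It fails at once if a bystander is moved more than 25 mm (distance of any of bottle, crucible, collar, screwdriver, dish, jar, brush from where it was at the start of the episode above 0.025 m).
It also fails if it takes over 72 s, if anything falls off the work surface, if the arm or the gripper's body presses on something with over 40 N, if the wrist force passes 120 N, or if a joint passes its speed limit or range.

## Working session

There is one attempt and no reset: what is moved stays moved. The work goes in short steps, Python scripts to look and compute and a tool call to move; the robot and the scene stay as the last step left them, time stands still between calls to the robot, and variables do not carry over. Pictures are saved under pics/ and viewed, at most 10 in all, crops included, and the job is handed in when it is done.

Besides the shell and the picture viewer there is one more tool, called after "Emit:" as name(argument=value, ...) on one line, values as JSON. apply_moves: Moves the arm, as the interface text tells. Its arguments: {"type":"object","properties":{"dp":{"type":"array","items":{"type":"array","items":{"type":"number"}}},"delta_rot":{"type":"array","items":{"type":"array","items":{"type":"number"}}},"fingers":{"type":"array","items":{"type":"number"}},"newtons":{"type":"number"}},"required":["dp","delta_rot","fingers"]}

```bash
mkdir -p pics
cat > h.py <<'E'
import numpy as np, cv2
from plant import ctrl, read_camera, calibration
from scipy.spatial.transform import Rotation as R
def campose(name):
    c=calibration(name)
    if name!='wrist': return np.array(c['mtx']),np.array(c['extrinsics'])
    s=ctrl.state(); T=np.eye(4); T[:3,3]=s['tool_pos']; T[:3,:3]=R.from_euler('xyz',s['tool_rot'],degrees=True).as_matrix()
    return np.array(c['mtx']),T@np.array(c['hand_eye'])
def ray(K,T,uv,z):
    d=T[:3,:3]@np.linalg.inv(K)@np.array([uv[0],uv[1],1.]); o=T[:3,3]
    return o+d*(z-o[2])/d[2]
def proj(K,T,p):
    q=np.linalg.inv(T)@np.append(p,1); q=K@q[:3]; return q[:2]/q[2]
E
python3 - <<'E'
from h import *
s=ctrl.state(); print(s)
ims=[]
for n in('scene','side'):
    K,T=campose(n); print(n,K[0],T.round(3).tolist()); im=read_camera(n); cv2.imwrite(f'pics/{n}0.png',im)
    print([ray(K,T,p,0).round(2).tolist() for p in((0,383),(511,383),(256,192))])
K,T=campose('wrist');print(T.round(3).tolist(), calibration('wrist'))
E
```

```text
{'clock': 0.0, 'qpos': array([-68.73649091,  34.38437591,  -0.14679615,  91.67955581,
         0.10325839,  54.02257229,  -4.57342542]), 'joint_velocities': array([ 8.59960335e-02,  8.02256055e-02, -8.88031657e-03,  8.99260309e-03,
        6.19391619e-05,  1.40381068e-02,  1.64361214e-03]), 'effort': array([-3.87855107e-04, -7.65063000e+01,  1.49704367e+00, -2.52365720e+01,
       -5.25152148e-02,  1.68382272e-02,  1.59468777e-04]), 'tool_pos': array([0.31382534, 0.65334649, 0.40386982]), 'tool_rot': array([-1.79913948e+02,  7.45350429e-03,  1.54345004e+02]), 'force': array([-0.22177531, -0.06624764,  0.02993367]), 'wrist_torque': array([ 0.03053602, -0.01696449,  0.0080152 ]), 'finger_force': 0.0, 'opening': 0.09301861212589557}
scene [372.64128522   0.         258.24224927] [[-0.202, 0.595, -0.778, 1.257], [0.979, 0.14, -0.147, 0.196], [0.022, -0.792, -0.611, 0.631], [0.0, 0.0, 0.0, 1.0]]
[[1.06, -0.26, 0.0], [0.88, 0.56, 0.0], [0.48, 0.04, 0.0]]
side [476.10301463   0.         258.75671989] [[0.977, -0.163, 0.14, 0.389], [-0.214, -0.765, 0.608, -0.704], [0.008, -0.624, -0.782, 1.011], [0.0, 0.0, 0.0, 1.0]]
[[-0.06, -0.27, 0.0], [0.98, -0.5, 0.0], [0.57, 0.12, 0.0]]
[[0.432, 0.866, 0.252, 0.243], [0.902, -0.415, -0.122, 0.687], [-0.001, 0.28, -0.96, 0.383], [0.0, 0.0, 0.0, 1.0]] {'mtx': array([[321.05062354,   0.        , 252.79817957],
       [  0.        , 321.05062354, 191.64973884],
       [  0.        ,   0.        ,   1.        ]]), 'hand_eye': array([[ 7.33646297e-04, -9.60146684e-01, -2.79495628e-01,
         7.82608259e-02],
       [ 9.99999715e-01,  6.54945012e-04,  3.74971181e-04,
         2.02272443e-04],
       [-1.76973068e-04, -2.79495824e-01,  9.60146891e-01,
         2.12203270e-02],
       [ 0.00000000e+00,  0.00000000e+00,  0.00000000e+00,
         1.00000000e+00]])}
```

View pics/scene0.png

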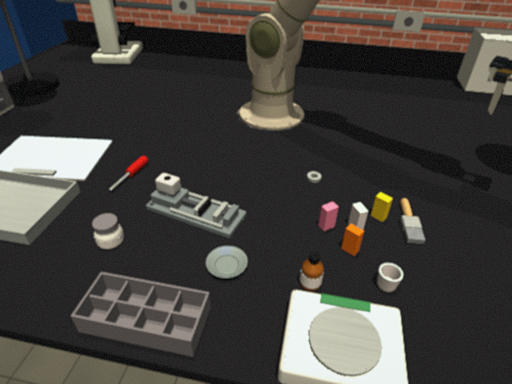

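View pics/side0.png

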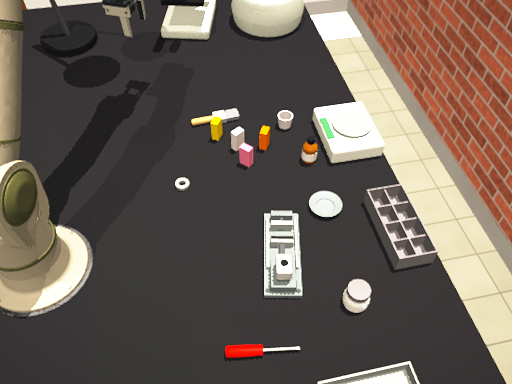

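The candidates shaped like the block are white at scene (359,216) / side (237,138), pink (328,216), orange (353,240) and yellow (381,207). Only the white one fits. The vice is at scene (196,208) / side (283,253), with its knob at the low-image end of the side view. I'll confirm in an enlarged crop and measure.

Run:
```python
from h import *
a=cv2.imread('pics/side0.png'); b=cv2.imread('pics/scene0.png')
c1=cv2.resize(a[105:175,180:280],(500,350),interpolation=cv2.INTER_CUBIC)
c1=c1[:, :400]
c2=cv2.resize(a[205:300,250:315],(390,570),interpolation=cv2.INTER_CUBIC)
o=np.zeros((570,790,3),np.uint8); o[:350,:400]=c1; o[:,400:]=c2
o[350:,:400]=cv2.resize(b[165:240,140:260],(400,250),interpolation=cv2.INTER_CUBIC)[:220]
cv2.imwrite('pics/crop1.png',o)
K,T=campose('side')
for n,p,z in [('block base',(238,150),0),('top',(237,130),.065),('bed',(265,213),.015),('bed',(299,213),.015),('bed',(301,294),.015),('bed',(265,294),.015),('knob',(284,262),.084)]:
    print(n,ray(K,T,p,z).round(3))
K,T=campose('scene')
for n,p,z in [('block top',(359,207),.065),('knob',(168,179),.084)]: print(n,ray(K,T,p,z).round(3))
```

```text
block base [0.552 0.293 0.   ]
top [0.554 0.309 0.065]
bed [0.576 0.035 0.015]
bed [0.663 0.016 0.015]
bed [ 0.605 -0.214  0.015]
bed [ 0.523 -0.196  0.015]
knob [ 0.574 -0.162  0.084]
block top [0.556 0.305 0.065]
knob [ 0.579 -0.158  0.084]
```

View pics/crop1.png

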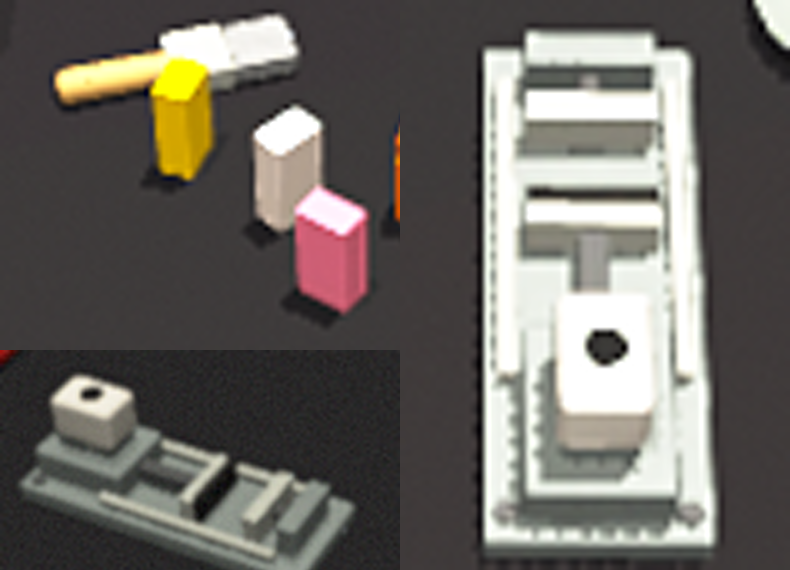

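White is confirmed as the plain upright block, with pink in front of it and yellow behind and left. The vice's knob is at the bottom and the anvil at the top of the side crop. I'll move over the block for a close look.

Emit:
apply_moves(dp=[[34,-50,0],[34,-50,0],[34,-50,0],[34,-50,-5],[34,-50,-5],[34,-50,-10],[34,-50,-10],[3,0,-10],[0,0,0],[0,0,0]], delta_rot=[[0,0,0],[0,0,0],[0,0,0],[0,0,0],[0,0,0],[0,0,0],[0,0,0],[0,0,0],[0,0,0],[0,0,0]], fingers=[1,1,1,1,1,1,1,1,1,1])

```text
clock: 1.35
tool_pos: [0.554, 0.3052, 0.3648]
tool_rot: [180.0, -0.0, 154.5]
force: [-1.1, -0.0, -0.8]
opening: 0.0926
finger_force: 0.0
```

Run:
```python
from h import *
np.save('w1.npy',campose('wrist')[1]); im=read_camera('wrist'); cv2.imwrite('pics/w1.png',im)
print(ctrl.state()['tool_pos'],ctrl.state()['tool_rot'],ctrl.state()['qpos'].round(1))
K,T=campose('side')
P=[ray(K,T,p,.065)[:2] for p in((231,132),(239,126.6),(244.4,129.4),(236.6,135))]; print(np.round(P,3))
```

```text
[0.55399247 0.30522668 0.36497758] [ 1.79966744e+02 -2.47056133e-02  1.54499882e+02] [-33.7  30.5  -0.4 106.5   0.3  43.1  30.2]
[[0.536 0.304]
 [0.563 0.322]
 [0.576 0.307]
 [0.549 0.289]]
```

View pics/w1.png

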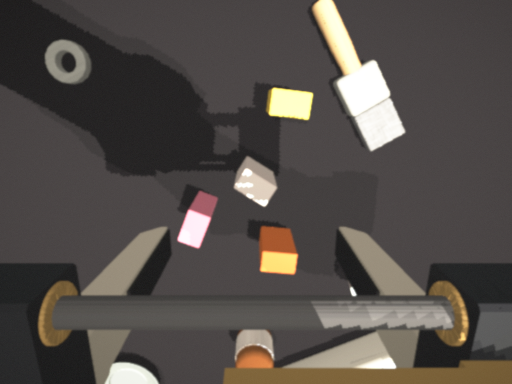

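The wrist view shows the block at (256,181), partly shaded, with the pink one at (198,220), orange at (278,250) and yellow at (290,103). I'll enlarge it for its outline.

Run:
```python
from h import *
im=cv2.imread('pics/w1.png'); c=im[145:220,215:300]
c=cv2.convertScaleAbs(c,alpha=1.0)
g=cv2.resize(c,None,fx=8,fy=8,interpolation=cv2.INTER_CUBIC)
for i in range(0,85,10): cv2.putText(g,str(215+i),(i*8,10),0,.35,(0,255,0)); cv2.line(g,(i*8,0),(i*8,600),(0,90,0),1)
for i in range(0,75,10): cv2.putText(g,str(145+i),(0,i*8+10),0,.35,(0,255,0)); cv2.line(g,(0,i*8),(680,i*8),(0,90,0),1)
cv2.imwrite('pics/w1c.png',g)
```

```text
(no output)
```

View pics/w1c.png

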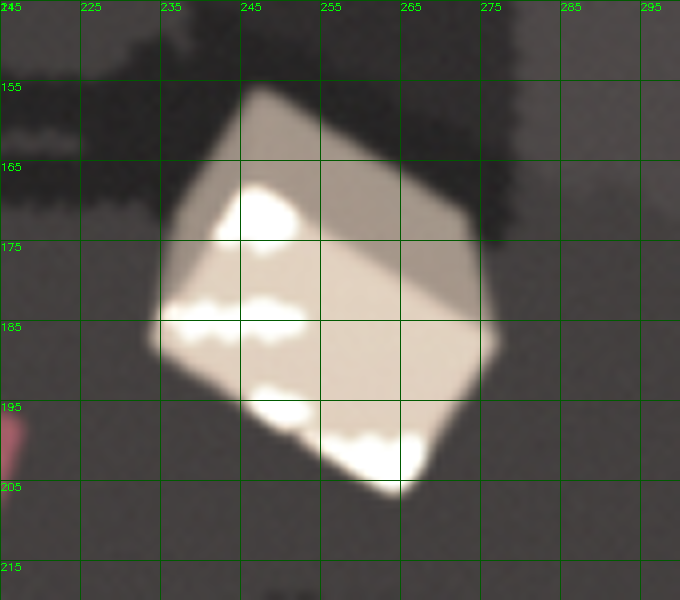

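The top face (lit) has its corners at about (246,168), (277,187), (264.5,207) and (233.5,188).

Run:
```python
from h import *
K=np.array(calibration('wrist')['mtx']); T=np.load('w1.npy')
P=np.array([ray(K,T,p,.065)[:2] for p in((246,168),(277,187),(264.5,207),(233.5,188))])
print(P.round(4),P.mean(0)); 
for i in range(4):
    d=P[(i+1)%4]-P[i]; print(np.linalg.norm(d),np.degrees(np.arctan2(d[1],d[0])))
print('base',ray(K,T,(247,155.5),0),ray(K,T,(273,171.5),0))
for n,p in(('pink',(204,208)),('yellow',(290,103)),('orange',(278,262))):print(n,ray(K,T,p,.06))
```

```text
[[0.5343 0.3084]
 [0.562  0.326 ]
 [0.5744 0.3079]
 [0.546  0.2903]] [0.55416317 0.30815047]
0.032812272703927566 32.42864223362197
0.021986673686611162 -55.66282608756856
0.03341761003060355 -148.2187830285802
0.021597261458037677 122.77097772864738
base [0.53423487 0.3082334  0.        ] [0.56238243 0.32625085 0.        ]
pink [0.55261239 0.25590454 0.06      ]
yellow [0.50051444 0.36628517 0.06      ]
orange [0.63349106 0.29526869 0.06      ]
```

The two-view top sides (33 x 22 mm) and the base corners agree: centre (0.554, 0.308), long axis at 33°. I'll grasp across the 34 mm, with the fingers part open and clear of the neighbours.

Emit:
apply_moves(dp=[[0,1,-10],[0,1,-20],[0,1,-20],[0,0,-20],[0,0,0],[0,0,-25],[0,0,-25],[0,0,-20],[0,0,-13],[0,0,0]], delta_rot=[[0,0,-0.14],[0,0,-0.14],[0,0,-0.14],[0,0,-0.13],[0,0,0],[0,0,0],[0,0,0],[0,0,0],[0,0,0],[0,0,0]], fingers=[0.65,0.65,0.65,0.65,0.65,0.65,0.65,0.65,0.65,0.65])

```text
clock: 2.65
tool_pos: [0.5548, 0.3066, 0.2111]
tool_rot: [-179.9, -0.0, 122.9]
force: [-0.3, 0.6, 0.0]
opening: 0.0604
finger_force: 0.0
```

Emit:
apply_moves(dp=[[0,0,0],[0,0,0],[0,0,0],[0,0,0],[0,0,0],[0,0,0]], delta_rot=[[0,0,0],[0,0,0],[0,0,0],[0,0,0],[0,0,0],[0,0,0]], fingers=[0.2,0.2,0.2,0.2,0.2,0.2], newtons=25)

```text
clock: 3.4
tool_pos: [0.5551, 0.3066, 0.2122]
tool_rot: [180.0, 0.0, 122.8]
force: [-0.6, -0.8, 5.8]
opening: 0.0338
finger_force: 25.0
```

Emit:
apply_moves(dp=[[0,0,30],[0,0,50],[0,0,50],[0,-20,40],[2,-40,30],[4,-50,20],[4,-50,18],[4,-50,0],[4,-50,0],[4,-50,0],[3,-50,0],[0,-47,0]], delta_rot=[[0,0,0],[0,0,0],[0,0,0],[0,0,0],[0,0,-0.1],[0,0,-0.1],[0,0,-0.1],[0,0,-0.1],[0,0,-0.1],[0,0,-0.1],[0,0,-0.1],[0,0,-0.11]], fingers=[0.2,0.2,0.2,0.2,0.2,0.2,0.2,0.2,0.2,0.2,0.2,0.2])

```text
clock: 4.9
tool_pos: [0.5796, -0.1022, 0.4495]
tool_rot: [-180.0, 0.0, 76.2]
force: [0.4, 1.3, -2.1]
opening: 0.0343
finger_force: 25.0
```

Emit:
apply_moves(dp=[[0,-40,0],[0,0,0],[0,0,0],[0,0,0]], delta_rot=[[0,0,0],[0,0,0],[0,0,0],[0,0,0]], fingers=[0.2,0.2,0.2,0.2])

```text
clock: 5.4
tool_pos: [0.5801, -0.1391, 0.4495]
tool_rot: [-180.0, -0.0, 76.5]
force: [-0.0, 0.4, -0.5]
opening: 0.0343
finger_force: 25.0
```

Run:
```python
from h import *
np.save('w2.npy',campose('wrist')[1]); im=read_camera('wrist'); cv2.imwrite('pics/w2raw.png',im)
s=ctrl.state(); print(s['tool_pos'],s['tool_rot'],s['qpos'].round(1),s['opening'])
g=cv2.resize(im[0:260,150:370],None,fx=2.3,fy=2.3,interpolation=cv2.INTER_CUBIC)
g=cv2.resize(im[0:240,120:400],(800*280//320,600),interpolation=cv2.INTER_CUBIC)
for i in range(0,280,40): cv2.putText(g,str(120+i),(int(i*2.5),10),0,.4,(0,255,0))
for i in range(0,240,40): cv2.putText(g,str(i),(0,int(i*2.5)+10),0,.4,(0,255,0))
cv2.imwrite('pics/w2.png',g)
```

```text
[ 0.58007232 -0.13912759  0.44954255] [-1.79973914e+02 -2.30133213e-02  7.65392117e+01] [ -9.8  24.1  25.6 107.3 -13.1  51.4   8.5] 0.03372271707601089
```

View pics/w2.png

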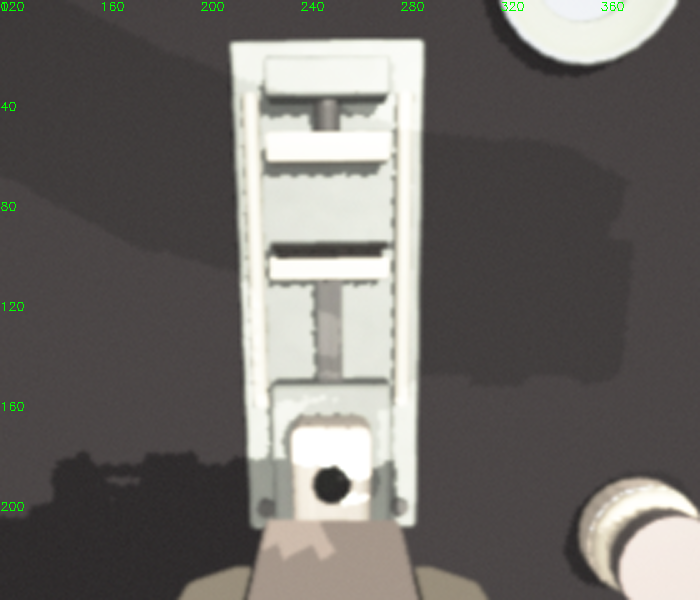

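The view shows the moving jaw's face line at Y≈243 and the anvil's top edge at Y≈161 (image rows 97 and 64). The bed's edges and the knob's black axis spot at crop (331,485) are also clear. I'll cast these now.

Run:
```python
from h import *
K=np.array(calibration('wrist')['mtx']); T=np.load('w2.npy')
f=lambda X,Y,z: ray(K,T,(120+X/2.5,Y/2.5),z)[:2]
B=np.array([f(231,42,.015),f(424,40,.015),f(415,527,.015),f(250,526,.015)])
print('bed',B.round(4),[np.linalg.norm(B[i]-B[(i+1)%4]).round(4) for i in range(4)])
far=(B[0]+B[1])/2; near=(B[2]+B[3])/2
jl,jr=f(270,243,.04),f(390,243,.04); al,ar=f(265,161,.04),f(391,160,.04); k=f(331,485,.084)
dirs={'bed':far-near,'L':B[0]-B[3],'R':B[1]-B[2],'jaw-knob':(jl+jr)/2-k,'anvil-knob':(al+ar)/2-k}
for n,d in dirs.items(): print(n,np.linalg.norm(d).round(4),np.degrees(np.arctan2(d[1],d[0])).round(2))
for n,d in(('jaw w',jl-jr),('anv w',al-ar),('bed far',B[0]-B[1])):print(n,np.linalg.norm(d).round(4),(np.degrees(np.arctan2(d[1],d[0]))-90).round(2))
ya=np.radians(76.5)
for ydeg in(76,):
    e=np.array([np.cos(np.radians(ydeg)),np.sin(np.radians(ydeg))]); n=np.array([-e[1],e[0]])
    # vice origin from bed
    o=(far+near)/2+.01*e; print('origin',o)
    for nm,p in(('jaw',(jl+jr)/2),('anvil',(al+ar)/2),('knob',k),('far',far),('near',near),('tool',ctrl.state()['tool_pos'][:2])): print(nm,p.round(4),'vice x,y',(p-o)@e,(p-o)@n)
# block in hand bottom/px check: side camera
im=read_camera('side'); cv2.imwrite('pics/side1.png',im)
```

```text
bed [[ 0.5732  0.0362]
 [ 0.6602  0.0162]
 [ 0.6075 -0.2166]
 [ 0.52   -0.1952]] [np.float64(0.0893), np.float64(0.2388), np.float64(0.09), np.float64(0.2374)]
bed 0.2381 77.15
L 0.2374 77.07
R 0.2388 77.23
jaw-knob 0.1041 76.86
anvil-knob 0.1398 77.15
jaw w 0.0557 76.58
anv w 0.0569 77.0
bed far 0.0893 77.1
origin [ 0.59265261 -0.08016752]
jaw [ 0.597  -0.0614] vice x,y 0.01925535671060839 0.0002974316158132611
anvil [ 0.6045 -0.0264] vice x,y 0.054995068395333614 0.0015419806159657325
knob [ 0.5734 -0.1628] vice x,y -0.08481297584097744 -0.0012660300544971145
far [0.6167 0.0262] vice x,y 0.10901834265193217 0.002392014909354636
near [ 0.5638 -0.2059] vice x,y -0.12901834265193218 -0.0023920149093545396
tool [ 0.5801 -0.1391] vice x,y -0.0602521502335103 -0.0020571328462508864
```

The bed measures 238 x 90 mm, the jaw width 56 mm, the knob is at x = -85 mm, and the gap is 36 mm. All of these match the description. The vice yaw is 77.0° and the seat is at (0.6005, -0.0461). I'll lower the block.

Emit:
apply_moves(dp=[[10,45,0],[10,48,-20],[0,0,-50],[0,0,-50],[0,0,-40],[0,0,-30],[0,0,-20],[0,0,0],[0,0,0]], delta_rot=[[0,0,0.008],[0,0,0],[0,0,0],[0,0,0],[0,0,0],[0,0,0],[0,0,0],[0,0,0],[0,0,0]], fingers=[0.2,0.2,0.2,0.2,0.2,0.2,0.2,0.2,0.2])

```text
clock: 6.62
tool_pos: [0.6003, -0.0472, 0.2404]
tool_rot: [180.0, -0.0, 76.9]
force: [-0.4, -0.2, -1.9]
opening: 0.0335
finger_force: 25.0
```

Emit:
apply_moves(dp=[[0,0,-4],[0,0,-3],[0,0,-3],[0,0,0],[0,0,0]], delta_rot=[[0,0,0],[0,0,0],[0,0,0],[0,0,0],[0,0,0]], fingers=[0.2,0.2,0.2,0.2,0.2])

```text
clock: 7.25
tool_pos: [0.5999, -0.0475, 0.2297]
tool_rot: [-180.0, 0.0, 76.9]
force: [-0.6, 0.2, -1.3]
opening: 0.034
finger_force: 25.0
```

Emit:
apply_moves(dp=[[0,1,-1],[0,0,-1],[0,0,-0.5],[0,0,0],[0,0,0]], delta_rot=[[0,0,0],[0,0,0],[0,0,0],[0,0,0],[0,0,0]], fingers=[0.2,0.2,0.2,0.2,0.2])

```text
clock: 7.88
tool_pos: [0.5999, -0.0465, 0.2272]
tool_rot: [-180.0, 0.0, 76.9]
force: [-0.4, -0.9, -0.4]
opening: 0.0339
finger_force: 25.0
```

Emit:
apply_moves(dp=[[0,0,-0.7],[0,0,-0.5],[0,0,0]], delta_rot=[[0,0,0],[0,0,0],[0,0,0]], fingers=[0.2,0.2,0.2])

```text
clock: 8.25
tool_pos: [0.5998, -0.0466, 0.2272]
tool_rot: [180.0, -0.0, 76.9]
force: [-3.0, 0.5, 14.0]
opening: 0.0339
finger_force: 25.0
```

Contact with the bed. I'll release and go straight up.

Emit:
apply_moves(dp=[[0,0,0.7],[0,0,0],[0,0,0],[0,0,0],[0,0,20],[0,0,40],[0,-20,50],[0,-30,50],[0,0,0],[0,0,0]], delta_rot=[[0,0,0],[0,0,0],[0,0,0],[0,0,0],[0,0,0],[0,0,0],[0,0,0],[0,0,0],[0,0,0],[0,0,0]], fingers=[0.6,0.6,0.6,0.6,0.6,0.6,0.6,0.6,0.6,0.6])

```text
clock: 9.5
tool_pos: [0.5996, -0.0961, 0.3863]
tool_rot: [-180.0, -0.0, 76.9]
force: [0.2, -0.5, -0.7]
opening: 0.0558
finger_force: 0.0
```

Run:
```python
from h import *
np.save('w3.npy',campose('wrist')[1]); im=read_camera('wrist'); cv2.imwrite('pics/w3raw.png',im)
s=ctrl.state(); print(s['tool_pos'],s['tool_rot'],s['qpos'].round(1),s['opening'])
g=cv2.resize(im[0:240,120:400],(700,600),interpolation=cv2.INTER_CUBIC)
cv2.imwrite('pics/w3.png',g)
```

```text
[ 0.59962292 -0.09561165  0.3856397 ] [-1.79899330e+02 -1.63543070e-02  7.69262722e+01] [-11.9  29.   23.1 109.7 -15.7  44.5   6.8] 0.05539466931376647
```

View pics/w3.png

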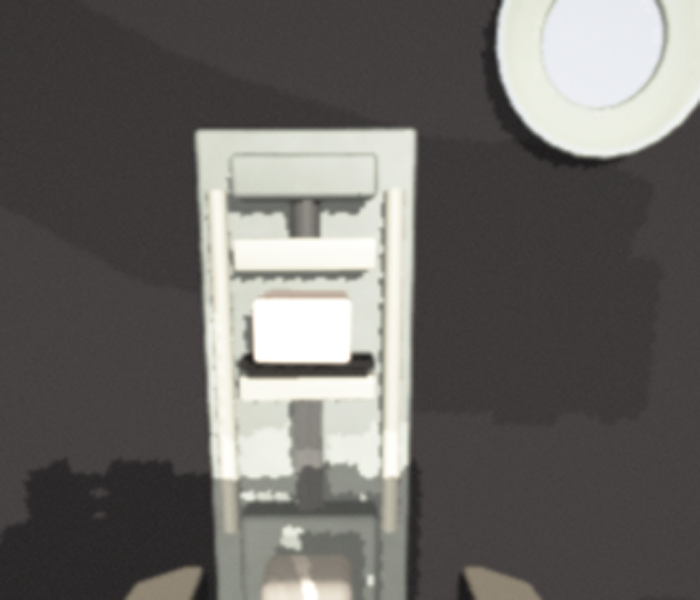

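The block stands square on the bed between the jaws (top face at crop (302,329)), clear of the anvil and against neither jaw. Next is the knob.

Emit:
apply_moves(dp=[[-13,-34,0],[-13,-34,-20],[0,0,-40],[0,0,-40],[0,0,-30],[0,0,-19],[0,0,0],[0,0,0]], delta_rot=[[0,0,0],[0,0,0],[0,0,0],[0,0,0],[0,0,0],[0,0,0],[0,0,0],[0,0,0]], fingers=[0.65,0.65,0.65,0.65,0.65,0.65,0.65,0.65])

```text
clock: 10.55
tool_pos: [0.5742, -0.1645, 0.2383]
tool_rot: [180.0, 0.0, 76.9]
force: [0.2, -0.4, -0.1]
opening: 0.0604
finger_force: 0.0
```

Emit:
apply_moves(dp=[[0,0,0],[0,0,0],[0,0,0],[0,0,0],[0,0,0],[0,0,0]], delta_rot=[[0,0,0],[0,0,0],[0,0,0],[0,0,0],[0,0,0],[0,0,0]], fingers=[0.2,0.2,0.2,0.2,0.2,0.2], newtons=42)

```text
clock: 11.3
tool_pos: [0.5735, -0.1643, 0.2382]
tool_rot: [-180.0, -0.0, 76.9]
force: [-3.0, 1.7, 6.7]
opening: 0.0356
finger_force: 42.0
```

Run:
```python
from h import *
s=ctrl.state(); print({k:np.round(s[k],4) for k in('tool_pos','tool_rot','qpos','force','wrist_torque','opening')})
```

```text
{'tool_pos': array([ 0.5735, -0.1643,  0.2382]), 'tool_rot': array([-1.799573e+02, -2.450000e-02,  7.688690e+01]), 'qpos': array([  0.3625,  39.5685,  15.4145, 116.5471, -22.2085,  26.6852,
        19.2968]), 'force': array([-3.0222,  1.6678,  6.678 ]), 'wrist_torque': array([0.1808, 0.6652, 0.0368]), 'opening': np.float64(0.0356)}
```

Emit:
apply_moves(dp=[[0,0,0],[0,0,0],[0,0,0],[0,0,0],[0,0,0]], delta_rot=[[0,0,-0.18],[0,0,-0.18],[0,0,-0.18],[0,0,0],[0,0,0]], fingers=[0.2,0.2,0.2,0.2,0.2])

```text
clock: 11.92
tool_pos: [0.573, -0.1642, 0.2382]
tool_rot: [-179.9, 0.0, 45.9]
force: [-4.1, 1.0, 7.5]
opening: 0.0361
finger_force: 42.0
```

```bash
cat > s.py <<'E'
from h import *
s=ctrl.state(); print({k:np.round(s[k],4).tolist() for k in('clock','tool_pos','tool_rot','qpos','force','wrist_torque','opening')}, 'turn', np.radians(76.9-s['tool_rot'][2]))
E
python3 s.py
```

```text
{'clock': 11.925, 'tool_pos': [0.573, -0.1642, 0.2382], 'tool_rot': [-179.892, 0.0174, 45.9281], 'qpos': [-4.8537, 40.9127, 23.6197, 116.9259, -33.0968, 28.801, -0.8764], 'force': [-4.1037, 0.9786, 7.5184], 'wrist_torque': [0.2521, 1.1296, -0.1216], 'opening': 0.0361} turn 0.5405610155355133
```

Emit:
apply_moves(dp=[[0,0,0],[0,0,0],[0,0,0],[0,0,0]], delta_rot=[[0,0,-0.1],[0,0,-0.1],[0,0,-0.1],[0,0,0]], fingers=[0.2,0.2,0.2,0.2])

```text
clock: 12.42
tool_pos: [0.5729, -0.164, 0.2382]
tool_rot: [-179.9, 0.1, 28.7]
force: [-6.5, 2.2, 9.0]
opening: 0.0358
finger_force: 42.0
```

```bash
python3 s.py
python3 - <<'E'
from h import *
a=read_camera('side'); b=read_camera('scene'); cv2.imwrite('pics/side2.png',a); cv2.imwrite('pics/scene2.png',b)
o=np.hstack([cv2.resize(a[180:310,220:340],(400,433),interpolation=cv2.INTER_CUBIC),cv2.resize(b[140:250,140:260],(400,433)[::1],interpolation=cv2.INTER_CUBIC)])
cv2.imwrite('pics/c3.png',o)
E
```

```text
{'clock': 12.425, 'tool_pos': [0.5729, -0.164, 0.2382], 'tool_rot': [-179.8602, 0.0533, 28.6693], 'qpos': [-7.7166, 41.9453, 28.2715, 117.1233, -38.7689, 30.488, -12.5142], 'force': [-6.5193, 2.1907, 9.0381], 'wrist_torque': [0.4729, 1.3272, -0.0972], 'opening': 0.0358} turn 0.8417837467700898
```

View pics/c3.png

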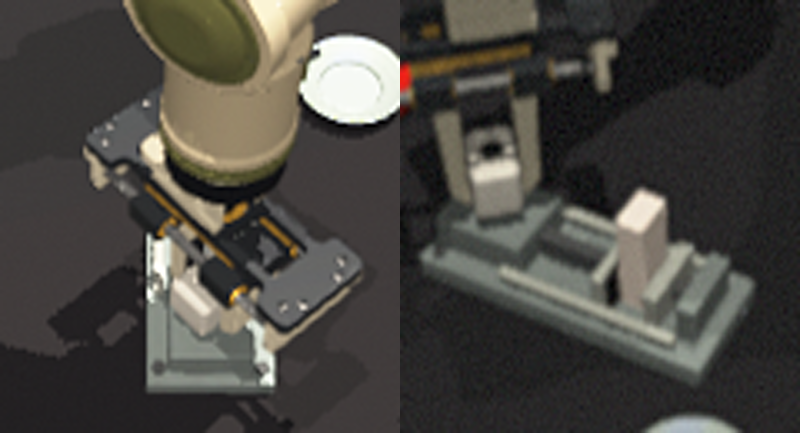

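The knob has turned with the gripper and the jaw is near the block, which is upright by the anvil (scene crop (640,250)). I'll close in small steps while watching the torque.

Emit:
apply_moves(dp=[[0,0,0],[0,0,0],[0,0,0]], delta_rot=[[0,0,-0.07],[0,0,-0.07],[0,0,0]], fingers=[0.2,0.2,0.2])

```text
clock: 12.9
tool_pos: [0.5728, -0.1639, 0.2382]
tool_rot: [-179.8, 0.1, 20.7]
force: [-6.0, 2.5, 10.5]
opening: 0.0357
finger_force: 42.0
```

```bash
python3 s.py
```

```text
{'clock': 12.9, 'tool_pos': [0.5728, -0.1639, 0.2382], 'tool_rot': [-179.8461, 0.0694, 20.6784], 'qpos': [-9.0139, 42.4939, 30.4287, 117.2104, -41.2661, 31.3895, -18.0303], 'force': [-6.0454, 2.5293, 10.5334], 'wrist_torque': [0.5571, 1.3798, -0.0319], 'opening': 0.0357} turn 0.9812517934594999
```

Emit:
apply_moves(dp=[[0,0,0],[0,0,0]], delta_rot=[[0,0,-0.05],[0,0,0]], fingers=[0.2,0.2])

```text
clock: 13.15
tool_pos: [0.5728, -0.164, 0.2382]
tool_rot: [-179.8, 0.1, 17.8]
force: [-6.5, 3.0, 9.9]
opening: 0.0361
finger_force: 42.0
```

```bash
python3 s.py
```

```text
{'clock': 13.15, 'tool_pos': [0.5728, -0.164, 0.2382], 'tool_rot': [-179.8407, 0.0719, 17.8268], 'qpos': [-9.4629, 42.6965, 31.1927, 117.2425, -42.1332, 31.7261, -20.0169], 'force': [-6.4815, 2.9956, 9.9263], 'wrist_torque': [0.6538, 1.4747, -0.0767], 'opening': 0.0361} turn 1.0310216771456597
```

Emit:
apply_moves(dp=[[0,0,0],[0,0,0],[0,0,0]], delta_rot=[[0,0,-0.05],[0,0,0],[0,0,0]], fingers=[0.2,0.2,0.2])

```text
clock: 13.52
tool_pos: [0.5728, -0.1639, 0.2382]
tool_rot: [-179.8, 0.1, 15.0]
force: [-5.4, 3.0, 10.5]
opening: 0.0356
finger_force: 42.0
```

```bash
python3 s.py|grep -o 'wrist_torque.*'
```

```text
wrist_torque': [0.6868, 1.4181, -0.0806], 'opening': 0.0356} turn 1.0803798419347737
```

Emit:
apply_moves(dp=[[0,0,0],[0,0,0],[0,0,0]], delta_rot=[[0,0,-0.04],[0,0,0],[0,0,0]], fingers=[0.2,0.2,0.2])

```text
clock: 13.9
tool_pos: [0.5728, -0.1639, 0.2382]
tool_rot: [-179.8, 0.1, 12.7]
force: [-6.2, 3.9, 10.1]
opening: 0.0357
finger_force: 42.0
```

```bash
python3 s.py|grep -o 'wrist_torque.*'
```

```text
wrist_torque': [0.7081, 1.5127, -0.0609], 'opening': 0.0357} turn 1.120315242625899
```

Emit:
apply_moves(dp=[[0,0,0],[0,0,0],[0,0,0]], delta_rot=[[0,0,-0.04],[0,0,0],[0,0,0]], fingers=[0.2,0.2,0.2])

```text
clock: 14.28
tool_pos: [0.5728, -0.1638, 0.2382]
tool_rot: [-179.8, 0.1, 10.4]
force: [-6.1, 4.2, 10.2]
opening: 0.0359
finger_force: 42.0
```

```bash
python3 s.py|grep -o 'wrist_torque.*'
```

```text
wrist_torque': [0.6585, 1.4655, -0.0503], 'opening': 0.0359} turn 1.1601585574413034
```

Emit:
apply_moves(dp=[[0,0,0],[0,0,0],[0,0,0]], delta_rot=[[0,0,-0.04],[0,0,0],[0,0,0]], fingers=[0.2,0.2,0.2])

```text
clock: 14.65
tool_pos: [0.5727, -0.1638, 0.2382]
tool_rot: [-179.8, 0.1, 8.1]
force: [-5.8, 4.4, 10.6]
opening: 0.0357
finger_force: 42.0
```

```bash
python3 s.py|grep -o 'wrist_torque.*'
```

```text
wrist_torque': [0.751, 1.5205, 0.0389], 'opening': 0.0357} turn 1.2000030946910176
```

Emit:
apply_moves(dp=[[0,0,0]], delta_rot=[[0,0,0]], fingers=[0.2])

```text
clock: 14.78
tool_pos: [0.5727, -0.1638, 0.2382]
tool_rot: [-179.8, 0.1, 8.1]
force: [-6.7, 4.3, 10.1]
opening: 0.0361
finger_force: 42.0
```

```bash
python3 s.py|grep -o 'wrist_torque.*'
```

```text
wrist_torque': [0.7717, 1.5233, -0.0035], 'opening': 0.0361} turn 1.200003390286467
```

Emit:
apply_moves(dp=[[0,0,0]], delta_rot=[[0,0,-0.02]], fingers=[0.2])

```text
clock: 14.9
tool_pos: [0.5727, -0.1638, 0.2382]
tool_rot: [-179.8, 0.1, 7.0]
force: [-5.3, 4.1, 10.4]
opening: 0.0359
finger_force: 42.0
```

```bash
python3 s.py|grep -o 'wrist_torque.*'
```

```text
wrist_torque': [0.6857, 1.4982, 0.2546], 'opening': 0.0359} turn 1.219881124246406
```

Emit:
apply_moves(dp=[[0,0,0]], delta_rot=[[0,0,0]], fingers=[0.2])

```text
clock: 15.02
tool_pos: [0.5727, -0.1638, 0.2382]
tool_rot: [-179.8, 0.1, 7.0]
force: [-6.0, 4.1, 10.9]
opening: 0.0359
finger_force: 42.0
```

```bash
python3 s.py|grep -o 'wrist_torque.*'
```

```text
wrist_torque': [0.7031, 1.5057, 0.158], 'opening': 0.0359} turn 1.2198886212829458
```

Emit:
apply_moves(dp=[[0,0,0],[0,0,0]], delta_rot=[[0,0,0],[0,0,0]], fingers=[0.2,0.2])

```text
clock: 15.28
tool_pos: [0.5727, -0.1638, 0.2382]
tool_rot: [-179.8, 0.1, 7.0]
force: [-6.0, 3.6, 10.4]
opening: 0.036
finger_force: 42.0
```

```bash
python3 s.py|grep -o 'wrist_torque.*'
python3 - <<'E'
from h import *
t=[]
for i in range(6):
    read_camera('side' if i%2 else 'scene'); t.append(ctrl.state()['wrist_torque'][2])
print(np.round(t,3),ctrl.state()['clock'])
E
```

```text
wrist_torque': [0.7227, 1.5294, 0.109], 'opening': 0.036} turn 1.2199012302160313
[0.09  0.118 0.171 0.082 0.086 0.091] 15.575
```

Emit:
apply_moves(dp=[[0,0,0],[0,0,0],[0,0,0],[0,0,0]], delta_rot=[[0,0,-0.02],[0,0,0],[0,0,0],[0,0,0]], fingers=[0.2,0.2,0.2,0.2])

```text
clock: 16.08
tool_pos: [0.5727, -0.1638, 0.2382]
tool_rot: [-179.8, 0.1, 5.9]
force: [-6.1, 4.0, 10.7]
opening: 0.0357
finger_force: 42.0
```

Run:
```python
from h import *
t=[]
for i in range(8):
    read_camera('side' if i%2 else 'scene'); t.append(ctrl.state()['wrist_torque'][2])
print(np.round(t,3),np.mean(t),ctrl.state()['clock'],ctrl.state()['tool_rot'])
```

```text
[0.15  0.112 0.129 0.159 0.141 0.127 0.211 0.111] 0.142568077965826 16.475 [-1.79829384e+02  1.08211600e-01  5.86788457e+00]
```

Emit:
apply_moves(dp=[[0,0,0],[0,0,0],[0,0,0],[0,0,0]], delta_rot=[[0,0,-0.015],[0,0,-0.01],[0,0,0],[0,0,0]], fingers=[0.2,0.2,0.2,0.2])

```text
clock: 16.98
tool_pos: [0.5728, -0.1638, 0.2382]
tool_rot: [-179.8, 0.1, 4.5]
force: [-6.3, 3.5, 10.9]
opening: 0.0359
finger_force: 42.0
```

Run:
```python
from h import *
t=[]
for i in range(8):
    read_camera('side' if i%2 else 'scene'); t.append(ctrl.state()['wrist_torque'][2])
print(np.round(t,3),np.mean(t),ctrl.state()['clock'],ctrl.state()['tool_rot'])
```

```text
[0.289 0.234 0.227 0.257 0.276 0.216 0.235 0.203] 0.24216583854259086 17.375 [-1.79828341e+02  1.13557715e-01  4.45253923e+00]
```

The torque is about 0.2 N m above the free value, so roughly 10 N on the block with the drag taken off. I'll release and retreat.

Emit:
apply_moves(dp=[[0,0,0],[0,0,0],[0,0,0],[0,0,0],[0,0,20],[0,0,40],[0,0,50],[0,0,50],[-10,-20,20],[0,0,0]], delta_rot=[[0,0,0],[0,0,0],[0,0,0],[0,0,0],[0,0,0],[0,0,0],[0,0,0],[0,0,0],[0,0,0],[0,0,0]], fingers=[0.65,0.65,0.65,0.65,0.65,0.65,0.65,0.65,0.65,0.65])

```text
clock: 18.62
tool_pos: [0.5627, -0.1866, 0.4195]
tool_rot: [179.9, -0.1, 4.2]
force: [-0.2, 0.1, -0.3]
opening: 0.0604
finger_force: 0.0
```

Emit:
apply_moves(dp=[[0,-20,0],[0,0,0],[0,0,0]], delta_rot=[[0,0,0.18],[0,0,0.18],[0,0,0]], fingers=[0.65,0.65,0.65])

```text
clock: 19.0
tool_pos: [0.5634, -0.2046, 0.4164]
tool_rot: [-179.9, 0.1, 24.9]
force: [0.4, 0.4, -0.5]
opening: 0.061
finger_force: 0.0
```

Run:
```python
from h import *
im=read_camera('wrist'); a=read_camera('scene'); print(ctrl.state()['force'],ctrl.state()['tool_pos'])
o=np.hstack([cv2.resize(im,(480,360)),cv2.resize(a[150:240,140:260],(320,360),interpolation=cv2.INTER_CUBIC)])
cv2.imwrite('pics/end.png',o)
```

```text
[-0.60164432  0.66722333  1.28911963] [ 0.56373476 -0.20427478  0.41666107]
```

View pics/end.png

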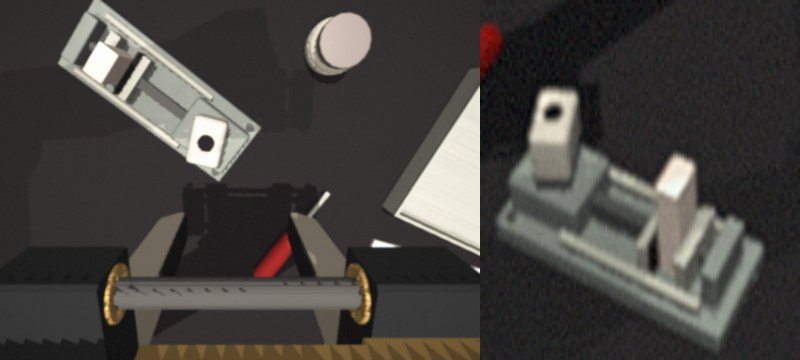

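The knob is turned about 70°, and the block is upright and square, held between the jaw's dark facing and the anvil. The gripper is clear. I'll hand it in.

```bash
python3 -c "
from plant import ctrl; print(ctrl.job_done())"
```

```text
the job is handed in; nothing more can be done
None
```

The white block is clamped upright and square in the vice, and I handed the job in at about 19 s. Clamp force was about 10 N, estimated from wrist torque rather than measured, and no verdict was returned.

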